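# Slide the packed crate home against the stop

### The job

Push the tall, heavy crate across the bench into the yellow-marked bay until it stands square and snug against the steel stop bar, centred side to side in the marking. Push with the fingertips low down, on the blue plinth only, so that the crate slides upright without tipping and the brass vase on its lid stays standing there. Do not grasp or lift anything, do not touch the vase, and leave the other things on the bench where they are.

Things in the scene. Friction and masses are not known exactly. Their poses are not given: they have to be found in the camera images.
- crate: Loose, top-heavy wooden crate, 1.0 to 1.4 kg; sliding it takes 6 to 11 N; pushed high up it tips. Below is a solid blue plinth, 110 mm along x, 160 mm along y, 50 mm high, sides flat and vertical. Origin: centre of the plinth's underside, on the bench; z up. Its -x face (160 mm wide), on the robot's near right, is the one to push; its +x face goes against the stop bar.
- crate_upper: Slatted pale wooden upper part, fixed on the crate's plinth, not to be pushed: at most 92 mm along x, 150 mm along y, so set back 9 mm or more from the plinth's -x face; from 50 to 190 mm above the bench. Origin: centre of its underside, 50 mm above the crate's origin, same axes.
- vase: Small loose brass vase, 66 mm across, 80 mm tall, 0.15 kg, standing free on the crate's lid near its middle. Origin: centre of its foot; z is its own upright axis.
- bay: Fixed bay: flat yellow paint lines on three sides and, on the far (+x) side, a steel stop bar 22 mm thick, 210 mm long, 35 mm high. x points from the entry side to the bar (roughly ahead and left of the robot); z up. Origin on the bench: a crate standing home has its origin here, its axes parallel. The bar's near face is at x = 55 mm, the side lines at y = +-100 mm, the entry line at x = -60 mm (no step).
- tin: Bystander: round polish tin with red label, 60 mm across, 75 mm tall, beside the bay, at its +y side. Origin: centre of its underside.
- candlestick: Bystander: brass candlestick, foot 72 mm across, 118 mm tall, beside the bay, at its -y side. Origin: centre of its underside.
- bowl: Bystander: copper bowl, 110 mm across, 40 mm tall, beyond the stop bar. Origin: centre of its underside.
- oil: Bystander: amber oil bottle, 60 mm across, 150 mm tall, far left. Origin: centre of its underside.
- cup: Bystander: copper mug, 74 mm across, 80 mm tall, far right. Origin: centre of its underside.
- brush: Bystander: brush lying on the bench at the near left. Origin: its middle, on the bench.
Things that resemble listed ones, but are neither listed nor needed, are in the scene too. What is shaped like the vase but green or purple is not meant.

How it is judged:
By the outcome, as a careful person would: the job done as asked, in the order asked, and still so for the second after the job is handed in, with the robot touching nothing.
It also fails if it takes over 45 s, if anything falls off the work surface, if the arm or the gripper's body presses on something with over 40 N, if the wrist force passes 120 N, or if a joint passes its speed limit or range.

### The arm

A 6-joint arm with a two-finger parallel gripper is mounted at the origin on the work surface. World frame = base frame: x ahead of the robot, y to its left, z up, the work surface at z = 0. Lengths are in m, angles in rad, forces in N, time in s.
With the tool pointing down it reaches from about 0.35 to 0.975 m from the base axis. Payload 4.9 kg.
Tool frame: the origin (TCP) lies at the centre of the arm's flange, where the gripper is bolted on; the fingertips stand 173 mm ahead of it and the grasp point (between the pads) lies 155 mm ahead of it (ctrl.finger_overhang is the distance from the TCP to the fingertips, in m); z points along the fingers, y is the direction in which the jaws open and shut (so a half turn about z gives the same grasp; the last joint's range is limited). The gripper opens to 85 mm and grips with 20 to 120 N. Pads are 22 mm wide; open, the fingers measure 114 mm over their backs; the gripper's body (76 mm by 85 mm) begins 54 mm behind the grasp point. The pads swing forward as they close: fully open they stand 13 mm farther back than shut.
Start: joints at [1.153, 0.053, 1.613, -0, 1.476, -0.119], TCP at [0.184, 0.597, 0.405] pointing down, gripper open.
Joint ranges: [-3.01, 3.01], [-1.01, 2.22], [0.06, 2.58], [-1.02, 4.17], [0.09, 2.62], [-3.14, 3.14]. Speed limits (rad/s): [2.57, 2.57, 3.14, 3.14, 3.14, 3.14].

### API

Orientations are given as a rotation vector (axis times angle).
In Python, from station import ctrl, eyes, spotter gives the robot as it stands.
- The arm moves only by the shell command python3 -m crank 'ROWS' [FORCE]. ROWS is JSON, a list of rows, each a list of 7 numbers: the turn, a rotation vector about the tool's x, y, z in rad, then the shift along the tool's x, y, z in mm, then the closure, from -1 (fully open) to 1 (shut). A call has 1 to 8 rows; each row shifts and turns the pose as measured when the row begins, along the tool's axes as they then stand; what a row does not reach is not made up. A row lasts 1/12 s, in which the tool goes at most 41.7 mm and 7.16 degrees, less where a joint would pass 70% of its speed; a pose out of reach is approached as far as the arm can. A call is refused whole if a number of a shift passes 41.7 or a number of a turn 0.125, either way. A call with a gripper value outside its range is refused whole. The fingers move at their own pace and stop on an object; FORCE is the grip in N (left out, the last holds). Time passes only in rows, so rows that do not move let the fingers close. It gives the time, the measured TCP pose, the force and the opening at its end, in the units of the state.
- ctrl.get_obs(): the state, without advancing time (a new reading comes with each control period).
- eyes.get_image(name): name is "scene" or "top" or "wrist"; returns a dict with "image" (384x512x3 uint8, red, green, blue), "vertical_fov" (degrees; the focal length in pixels is half the picture's height over the tangent of half this angle, whatever the lens; pixels are square), "cx", "cy" (the principal point, pixels), "rvec" (rotation vector, rad) and "tvec" (3), from world to camera coordinates, as OpenCV has them; the wrist camera has in their place "mount" (4x4, takes a point from camera to tool coordinates, whose origin is the TCP and whose axes are the flange's). Camera axes: x right, y down, z forward; pixel columns grow to the right and rows downward; lengths in m; the calibration is good to about 2 mm. A picture is of the moment at which its call begins: read the wrist's pose just before it. There is no depth.
- ctrl.finish_job(): hands the job in, once; it reports no verdict.
Trained networks look in a picture, given as the dict that the camera call returned (one of the last four; its "shot" number tells which), for a name from the list of things; names that differ only in an ending like _2 or _b are one class to them, and where a whole thing is asked for, a point or a joint stands for the part that bears it (a point fixed in the world has none). Each returns a list of dicts, best first, with "confidence" (0 to 1); they miss things now and then, are a little off and sometimes report something else, mostly with a low value. They report only what shows in the picture. A call takes as long as a camera call. They do not tell look-alikes from the thing itself.
- spotter.look_for(query, picture): "centre" ([x, y, z] in m, in world coordinates, good to about 4 mm: the middle of the surface that is visible of it).
- spotter.outline_of(query, picture): "region" (384x512 bool, what is visible of it).
- spotter.mark_of(query, picture): "centre" ([x, y, z] in m, in world coordinates, good to about 4 mm: a listed point, or the origin of a listed thing).
The state is a dict: "t": time; "q": joint angles; "dq": joint speeds; "effort": joint torques, N m; "tool_pos": TCP position; "tool_rot": TCP orientation; "contact_force": force on the tool from outside, world axes, zero at the start; "wrist_torque": the same for the moment, N m; "opening": finger opening in m.
Only numpy, scipy, OpenCV 4.12 (cv2) and the standard library are available. Lean on these libraries where they do the work, as an engineer would, in place of code of your own. Each camera call takes 0.05 s, during which the arm holds its last target.

## Working session

There is one attempt and no reset: what is moved stays moved. The work goes in short steps, Python scripts to look and compute and a shell command to move; the robot and the scene stay as the last step left them, time stands still between calls to the robot, and variables do not carry over. Pictures are saved under pics/ and viewed, and the job is handed in when it is done.

```bash
ls; mkdir -p pics
python3 - <<'E'
from station import ctrl, eyes, spotter
import cv2
o=ctrl.get_obs(); print(o['t'],o['tool_pos'],o['tool_rot'],o['opening'],o['contact_force'])
for n in ['scene','top']:
    p=eyes.get_image(n); cv2.imwrite(f'pics/{n}0.png',p['image'][:,:,::-1])
    for q in ['crate','crate_upper','vase','bay','tin','candlestick','bowl','oil','cup','brush']:
        r=spotter.mark_of(q,p); print(n,q,[(d['centre'],round(d['confidence'],2)) for d in r[:3]])
print(ctrl.get_obs()['t'])
E
```

```text
pics
0.0 [0.18386089 0.59706265 0.40342878] [-0.46745362 -3.10605817  0.00323806] 0.08549769077737017 [-0.39584436 -0.40993081 -0.1696649 ]
scene crate [([0.4874, -0.1137, -0.001], 0.65), ([0.4852, -0.1127, 0.0472], 0.59)]
scene crate_upper [([0.4848, -0.1122, 0.0465], 0.63)]
scene vase [([0.6593, -0.2178, 0.0007], 0.89), ([0.5349, -0.2756, -0.0017], 0.84), ([0.3472, -0.2595, 0.0013], 0.62)]
scene bay [([0.5604, 0.0121, 0.0001], 0.61)]
scene tin [([0.4059, 0.0906, 0.001], 0.73), ([0.4973, -0.1114, 0.1893], 0.68)]
scene candlestick [([0.7312, -0.0873, 0.0015], 0.78)]
scene bowl [([0.6544, 0.1386, 0.001], 0.58)]
scene oil [([0.5565, 0.4927, 0.0004], 0.6)]
scene cup [([0.5717, -0.3875, 0.0033], 0.78), ([0.5601, 0.0149, 0.0009], 0.52)]
scene brush [([0.3553, 0.4851, 0.004], 0.61)]
top crate []
top crate_upper [([0.4828, -0.1112, 0.0495], 0.8)]
top vase [([0.5335, -0.2667, -0.0014], 0.88), ([0.4908, -0.111, 0.1921], 0.82), ([0.3463, -0.2604, -0.0007], 0.82)]
top bay [([0.562, 0.0155, -0.0029], 0.95)]
top tin [([0.4021, 0.0909, -0.0039], 0.56)]
top candlestick [([0.7306, -0.0868, 0.0006], 0.89)]
top bowl [([0.659, 0.142, -0.0033], 0.74)]
top oil [([0.5564, 0.488, -0.0021], 0.95)]
top cup [([0.5763, -0.3914, -0.0035], 0.82)]
top brush [([0.352, 0.4896, 0.0039], 0.59)]
1.1
```

View pictures.

View pics/scene0.png

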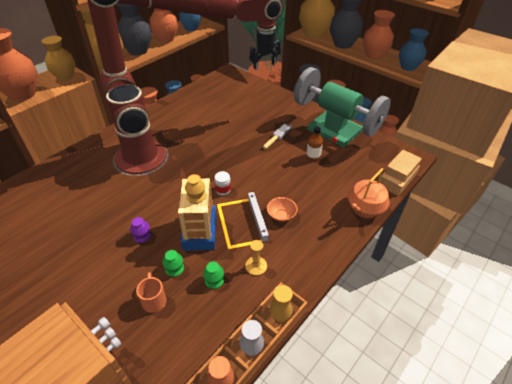

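View pics/top0.png

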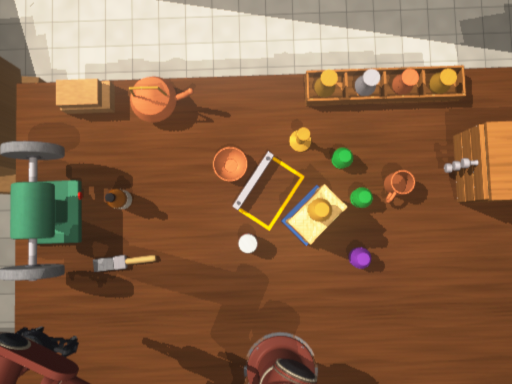

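```bash
cat > h.py <<'E'
import numpy as np, cv2
from scipy.spatial.transform import Rotation as R
def K(p):
    f=p['image'].shape[0]/2/np.tan(np.radians(p['vertical_fov'])/2)
    return np.array([[f,0,p['cx']],[0,f,p['cy']],[0,0,1.]])
def ext(p,obs=None):
    if 'rvec' in p: return np.array(p['rvec'],float).ravel(),np.array(p['tvec'],float).ravel()
    T=np.eye(4);T[:3,:3]=R.from_rotvec(obs['tool_rot']).as_matrix();T[:3,3]=obs['tool_pos']
    M=np.linalg.inv(T@np.array(p['mount'])); return R.from_matrix(M[:3,:3]).as_rotvec(),M[:3,3]
def proj(P,p,obs=None):
    r,t=ext(p,obs); return cv2.projectPoints(np.array(P,float).reshape(-1,3),r,t,K(p),None)[0].reshape(-1,2)
def back(uv,p,z=0.,obs=None):
    r,t=ext(p,obs);Rm=R.from_rotvec(r).as_matrix();c=-Rm.T@t
    uv=np.array(uv,float).reshape(-1,2)
    d=np.c_[uv,np.ones(len(uv))]@np.linalg.inv(K(p)).T@Rm
    return c+d*((z-c[2])/d[:,2:])
def crop(im,x0,y0,w,h,s,name):
    cv2.imwrite(name,cv2.resize(im[y0:y0+h,x0:x0+w,::-1],None,fx=s,fy=s,interpolation=cv2.INTER_CUBIC))
E
python3 - <<'E'
from station import ctrl, eyes, spotter
from h import *
import pickle
for n in ['scene','top']:
    p=eyes.get_image(n); pickle.dump(p,open(f'{n}.pkl','wb'))
    print({k:v for k,v in p.items() if k!='image'})
    if n=='top':
        crop(p['image'],225,140,130,110,6,'pics/topc.png')
    else: crop(p['image'],165,165,130,100,6,'pics/scenec.png')
E
```

```text
{'vertical_fov': 53.25893164222492, 'cx': 251.99408352593184, 'cy': 190.94950806801262, 'rvec': array([ 2.24476147,  0.84702654, -0.3340467 ]), 'tvec': array([-0.47751886, -0.14791713,  1.64090039]), 'shot': 3}
{'vertical_fov': 46.232842713805326, 'cx': 252.43193792588175, 'cy': 191.08650534573337, 'rvec': array([ 2.14720402, -2.21189489,  0.06320585]), 'tvec': array([0.08638928, 0.56407266, 1.42275249]), 'shot': 4}
```

View pics/topc.png

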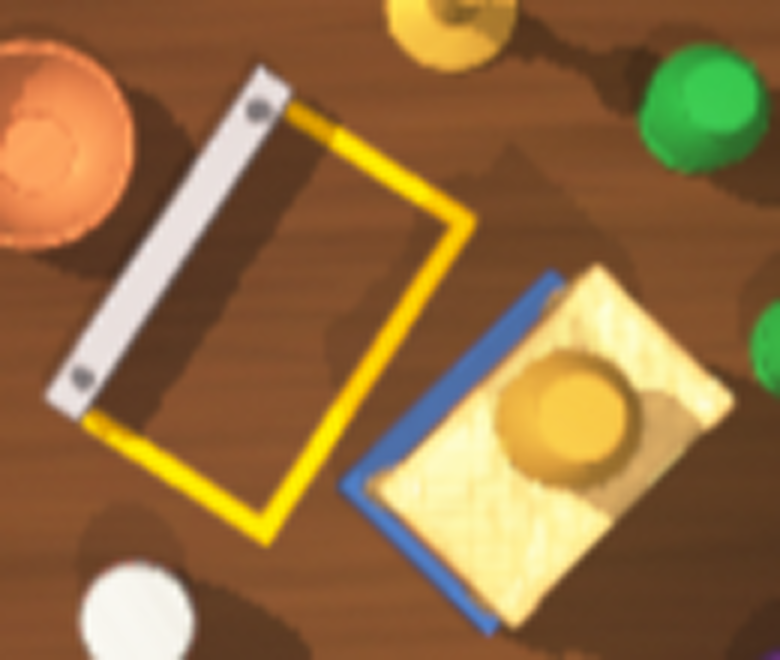

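View pics/scenec.png

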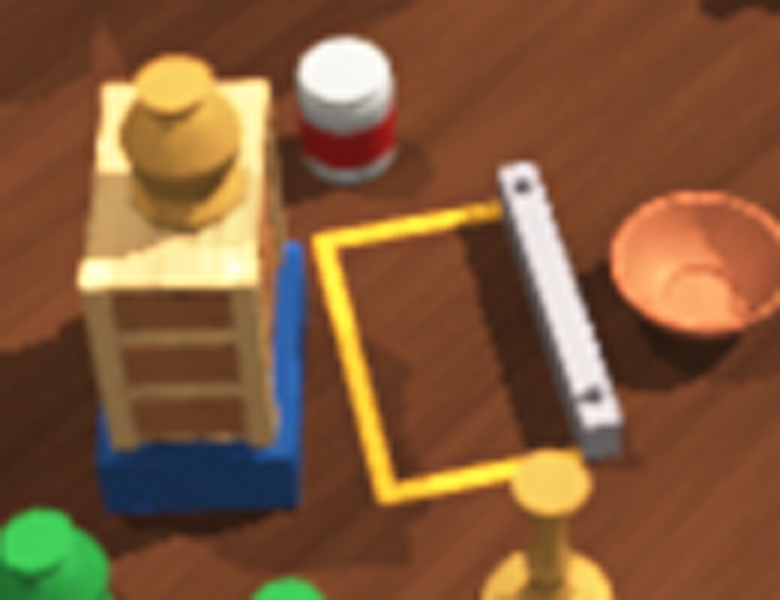

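```bash
cat > fit.py <<'E'
from h import *
import pickle
from scipy.optimize import least_squares
p=pickle.load(open('top.pkl','rb')); s=pickle.load(open('scene.pkl','rb'))
ct=lambda u,v:(225+(u+.5)/6-.5,140+(v+.5)/6-.5)
cs=lambda u,v:(165+(u+.5)/6-.5,165+(v+.5)/6-.5)
def fit(obs,x0):
    def f(x):
        c,sn=np.cos(x[2]),np.sin(x[2]); r=[]
        for cam,uv,(X,Y,Z) in obs:
            r.append(proj([x[0]+c*X-sn*Y,x[1]+sn*X+c*Y,Z],cam)[0]-uv)
        return np.ravel(r)
    o=least_squares(f,x0,loss='soft_l1'); return o.x,f(o.x).reshape(-1,2).round(1).tolist()
if __name__=='__main__':
    # bay: side lines +-100 (line centre?), entry -60
    B=[(p,ct(262,66),(.077,-.105,.035)),(p,ct(45,398),(.077,.105,.035)),(p,ct(78,420),(.055,.105,.035)),(p,ct(295,92),(.055,-.105,.035))]
    Bs=[(s,cs(500,167),(.055,.105,.035)),(s,cs(535,163),(.077,.105,.035)),(s,cs(587,430),(.055,-.105,.035)),(s,cs(621,418),(.077,-.105,.035))]
    for o in (B,Bs,B+Bs): print('bay',fit(o,[.56,.01,.5]))
    C=[(p,ct(553,271),(.055,-.08,.05)),(p,ct(342,487),(.055,.08,.05)),(p,ct(490,635),(-.055,.08,.05)),
       (p,ct(598,263),(.046,-.075,.19)),(p,ct(735,402),(-.046,-.075,.19)),(p,ct(515,628),(-.046,.075,.19)),(p,ct(370,488),(.046,.075,.19))]
    Cs=[(s,cs(304,245),(.055,.08,.05)),(s,cs(300,462),(.055,-.08,.05)),(s,cs(103,460),(-.055,-.08,.05)),(s,cs(107,510),(-.055,-.08,0)),(s,cs(297,508),(.055,-.08,0))]
    for o in (C[:3],C,Cs,C[:3]+Cs): print('crate',fit(o,[.485,-.11,.5]))
E
python3 fit.py
```

```text
bay (array([0.56236552, 0.01257835, 0.96079682]), [[-0.1, 0.3], [-0.2, -0.1], [0.1, 0.1], [0.2, -0.3]])
bay (array([0.56358822, 0.01452559, 0.95827239]), [[0.1, 0.2], [-0.1, -0.1], [-0.3, -0.4], [0.3, 0.4]])
bay (array([0.56296741, 0.01332517, 0.96023278]), [[-0.3, 0.1], [-0.4, -0.3], [-0.1, -0.1], [-0.1, -0.5], [-0.3, 0.2], [-0.5, -0.1], [-0.6, -0.3], [-0.0, 0.5]])
crate (array([ 0.4840014 , -0.11372046,  0.76027672]), [[0.2, -0.3], [-0.4, -0.0], [0.2, 0.3]])
crate (array([ 0.48467813, -0.11277384,  0.75851844]), [[-0.1, -0.5], [-0.7, -0.3], [-0.2, 0.1], [-0.1, 0.1], [0.5, -0.1], [-0.1, 0.2], [0.6, 0.3]])
crate (array([ 0.48677609, -0.11019038,  0.74825016]), [[0.5, -0.5], [-0.6, -0.8], [-1.0, 0.2], [0.2, 0.6], [0.9, 0.3]])
crate (array([ 0.48525545, -0.1121231 ,  0.7632739 ]), [[-0.4, -0.7], [-0.9, -0.3], [-0.3, -0.1], [-0.5, -0.6], [-1.0, -0.9], [-1.4, 0.5], [-0.2, 0.9], [0.5, 0.2]])
```

```bash
cat > nav.py <<'E'
from h import *
from station import ctrl
np.set_printoptions(precision=3,suppress=True)
TH=np.radians(30); 
def Rt(h,sgn,th=TH):
    hv=np.array([np.cos(h),np.sin(h),0]);up=np.array([0,0,1.])
    z=np.sin(th)*hv-np.cos(th)*up; x=sgn*(np.cos(th)*hv+np.sin(th)*up)
    return np.c_[x,np.cross(z,x),z]
def step(Tp,TR,o=None):
    "total (turn, shift mm) in tool axes from now to target"
    o=o or ctrl.get_obs(); R0=R.from_rotvec(o['tool_rot']).as_matrix()
    return R.from_matrix(R0.T@TR).as_rotvec(), R0.T@(np.array(Tp)-o['tool_pos'])*1000
def stat():
    o=ctrl.get_obs(); print(round(o['t'],2),o['tool_pos'],o['q'],np.array(o['contact_force'])); print(R.from_rotvec(o['tool_rot']).as_matrix()); return o
E
python3 - <<'E'
from nav import *
o=stat(); print(ctrl.finger_overhang)
R0=R.from_rotvec(o['tool_rot']).as_matrix()
for P in ([.40,.2,.5],[.35,-.23,.5]): print(R0.T@(np.array(P)-o['tool_pos'])*1000)
for s in (1,-1): print(step([.36,-.23,.5],Rt(.76,s)), step([.36,-.23,.5],Rt(.76,s,0)))
E
```

```text
1.2 [0.184 0.597 0.405] [ 1.153  0.053  1.613  0.     1.476 -0.119] [-0.022 -0.029  0.198]
[[-0.956  0.294  0.   ]
 [ 0.294  0.956  0.   ]
 [ 0.     0.    -1.   ]]
0.1734
[-323.413 -316.098  -95.3  ]
[-402.212 -741.763  -95.306]
(array([-0.543,  0.318,  2.027]), array([-411.769, -738.819,  -95.306])) (array([ 0.   , -0.   ,  2.083]), array([-411.769, -738.819,  -95.306]))
(array([-0.277, -0.473, -1.034]), array([-411.769, -738.819,  -95.306])) (array([ 0.   ,  0.   , -1.059]), array([-411.769, -738.819,  -95.306]))
```

```bash
python3 -m crank '[[0,0,0,-15,-14,-12,-1],[0,0,0,-30,-28,-16,-1],[0,0,0,-30,-28,-16,-1],[0,0,0,-30,-28,-12,-1],[0,0,0,-30,-28,-10,-1],[0,0,0,-30,-28,-10,-1],[0,0,0,-30,-28,-10,-1],[0,0,0,-30,-28,-10,-1]]' && python3 -m crank '[[0,0,0.12,-30,-28,0,-1],[0,0,0.12,-30,-25,0,-1],[0,0,0.12,-25,-28,0,-1],[0,0,0.12,-15,-28,0,-1],[0,0,0.12,0,-10,0,-1]]'
python3 - <<'E'
from nav import *
o=stat(); print(step([.35,-.23,.5],Rt(.76,1,0)))
E
```

```text
t: 1.87
tool_pos: [0.3336, 0.3346, 0.498]
tool_rot: [-0.446, -3.108, 0.007]
contact_force: [1.2, 1.3, 0.5]
opening: 0.0856
t: 2.28
tool_pos: [0.3698, 0.1794, 0.503]
tool_rot: [1.38, 2.814, 0.002]
contact_force: [-0.2, 0.5, -0.3]
opening: 0.0855
2.28 [0.37  0.179 0.503] [ 0.271 -0.525  1.937 -0.004  1.723 -0.388] [-0.155  0.544 -0.299]
[[-0.612  0.791  0.007]
 [ 0.791  0.612 -0.002]
 [-0.006  0.004 -1.   ]]
(array([0.008, 0.002, 1.469]), array([-311.578, -266.22 ,    3.877]))
```

Run:
```python
from nav import *
o=ctrl.get_obs(); Rm=R.from_rotvec(o['tool_rot']).as_matrix()
for i in range(13):
    print((Rm.T@np.array([-1.5,-33.,0])).round(0)); Rm=Rm@R.from_rotvec([0,0,.11]).as_matrix()
```

```text
[-25. -21.   0.]
[-27. -18.   0.]
[-29. -15.   0.]
[-31. -12.   0.]
[-32.  -9.   0.]
[-33.  -5.   0.]
[-33.  -1.   0.]
[-33.   2.   0.]
[-33.   6.   0.]
[-32.   9.   0.]
[-30.  13.   0.]
[-29.  16.   0.]
[-27.  19.   0.]
```

```bash
python3 -m crank '[[0,0,0.11,-25,-21,0,-1],[0,0,0.11,-27,-18,0,-1],[0,0,0.11,-29,-15,0,-1],[0,0,0.11,-31,-12,0,-1],[0,0,0.11,-32,-9,0,-1],[0,0,0.11,-33,-5,0,-1],[0,0,0.11,-33,-1,0,-1],[0,0,0.11,-33,2,0,-1]]' && python3 -m crank '[[0,0,0.11,-33,6,0,-1],[0,0,0.11,-32,9,0,-1],[0,0,0.11,-30,13,0,-1],[0,0,0.11,-29,16,0,-1],[0,0,0.11,-20,10,0,-1],[0,0,0,0,0,0,-1]]'
python3 - <<'E'
from nav import *
o=stat(); print(step([.36,-.23,.45],Rt(.76,1,0)),step([.36,-.23,.45],Rt(.76,1)))
E
```

```text
t: 2.95
tool_pos: [0.3491, -0.0926, 0.5053]
tool_rot: [2.48, 1.908, 0.018]
contact_force: [0.6, -0.3, -0.7]
opening: 0.0853
t: 3.45
tool_pos: [0.326, -0.2579, 0.5065]
tool_rot: [2.927, 1.103, 0.025]
contact_force: [0.2, 0.1, -0.2]
opening: 0.0855
3.45 [ 0.326 -0.258  0.507] [-0.851 -0.516  1.925  0.011  1.714  0.   ] [ 0.216  0.069 -0.221]
[[ 0.751  0.66   0.02 ]
 [ 0.66  -0.751 -0.007]
 [ 0.01   0.018 -1.   ]]
(array([ 0.018, -0.01 , -0.039]), array([43.327,  0.425, 56.99 ])) (array([ 0.028,  0.513, -0.034]), array([43.327,  0.425, 56.99 ]))
```

```bash
python3 -m crank '[[0.0,0.1,-0.01,0,0,0,-1],[0.01,0.1,-0.01,0,0,0,-1],[0.01,0.1,-0.01,0,0,0,-1],[0.01,0.1,0,0,0,0,-1],[0,0.1,0,0,0,0,-1],[0,0,0,0,0,0,-1]]'
python3 - <<'E'
from nav import *
from station import eyes,spotter
import pickle
o=stat(); print(step([.3668,-.2248,.35],Rt(.76,1)))
p=eyes.get_image('wrist'); pickle.dump((p,o),open('w1.pkl','wb')); cv2.imwrite('pics/w1.png',p['image'][:,:,::-1])
print(p['mount'],p['vertical_fov'])
E
```

```text
t: 3.95
tool_pos: [0.3261, -0.2567, 0.5074]
tool_rot: [-2.644, -1.065, -0.721]
contact_force: [-0.5, -0.8, -0.0]
opening: 0.0854
3.95 [ 0.326 -0.257  0.507] [-0.979 -0.522  1.952  0.538  1.784 -0.076] [-0.493 -0.772 -0.004]
[[ 0.621  0.694  0.364]
 [ 0.596 -0.72   0.355]
 [ 0.509 -0.004 -0.861]]
(array([-0.007, -0.01 ,  0.004]), array([-35.772,   5.886, 161.652]))
[[ 0.    -0.959 -0.283  0.072]
 [ 1.     0.    -0.     0.001]
 [ 0.    -0.283  0.959  0.03 ]
 [ 0.     0.     0.     1.   ]] 58.19176684403255
```

View pics/w1.png

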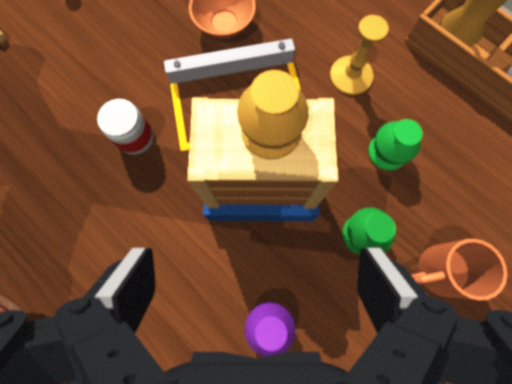

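```bash
sed -i 's/radians(30)/radians(35)/' nav.py
python3 - <<'E'
from nav import *
import pickle
p,o=pickle.load(open('w1.pkl','rb'))
def T(x,pts):
    c,s=np.cos(x[2]),np.sin(x[2]); return [[x[0]+c*a-s*b,x[1]+s*a+c*b,z] for a,b,z in pts]
pts=[(-.055,.08,0),(-.055,-.08,0),(-.055,.08,.05),(-.055,-.08,.05),(-.046,.075,.19),(-.046,-.075,.19),(.046,.075,.19),(.046,-.075,.19)]
uv=proj(T([.485,-.1125,.76],pts),p,o); print(uv.round(1))
b=[(.055,.105,.035),(.055,-.105,.035),(.077,-.105,.035)]
print(proj(T([.563,.0133,.96],b),p,o).round(1))
im=p['image'].copy()
for q in uv.round().astype(int): cv2.circle(im,tuple(int(v) for v in q),1,(255,0,255),-1)
crop(im,150,20,200,220,3,'pics/w1c.png')
h=np.array([np.cos(.76),np.sin(.76)]); 
P=np.r_[np.array([.485,-.1125])-(.055+.108+.012)*h,.35]; print(P,step(P,Rt(.76,1)))
E
```

```text
[[207.9 220.9]
 [313.6 221.5]
 [202.9 215.2]
 [319.3 215.9]
 [186.7 181.6]
 [338.7 182.5]
 [191.6  97.4]
 [334.2  98. ]]
[[165.8  72.2]
 [295.4  49.7]
 [292.4  38.1]]
[ 0.358 -0.233  0.35 ] (array([-0.007,  0.081,  0.003]), array([-45.637,   5.821, 155.882]))
```

View pics/w1c.png

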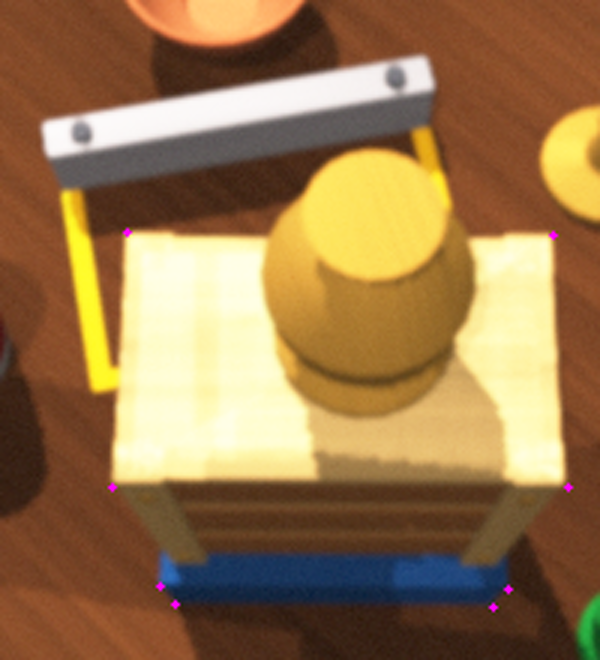

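```bash
python3 -m crank '[[-0.007,0.081,0.003,-4,1,15,-1],[0,0,0,-8,1,30,-1],[0,0,0,-8,1,30,-1],[0,0,0,-8,1,30,-1],[0,0,0,-6,1,20,-1],[0,0,0,0,0,0,-1]]'
python3 - <<'E'
from nav import *
o=stat()
for z in (.35,.2,.1537): print(z,step([.358,-.233,z],Rt(.76,1)))
E
```

```text
t: 4.5
tool_pos: [0.3624, -0.2282, 0.385]
tool_rot: [-2.613, -1.063, -0.808]
contact_force: [-0.4, 0.2, -0.0]
opening: 0.0851
4.5 [ 0.362 -0.228  0.385] [-0.879 -0.46   2.116  0.594  1.532 -0.119] [-0.441  0.199 -0.047]
[[ 0.59   0.695  0.411]
 [ 0.582 -0.719  0.381]
 [ 0.56   0.014 -0.828]]
0.35 (array([0.007, 0.016, 0.015]), array([-25.002,  -0.049,  25.401]))
0.2 (array([0.007, 0.016, 0.015]), array([-108.99 ,   -2.161,  149.665]))
0.1537 (array([0.007, 0.016, 0.015]), array([-134.914,   -2.813,  188.021]))
```

```bash
python3 -m crank '[[0.007,0.016,0.015,-22,0,25,-1],[0,0,0,-22,0,30,-1],[0,0,0,-22,0,30,-1],[0,0,0,-22,-1,30,-1],[0,0,0,-15,-1,20,-1],[0,0,0,0,0,0,-1]]'
python3 - <<'E'
from nav import *
from station import eyes
o=stat()
for z in (.2,.1537): print(z,step([.358,-.233,z],Rt(.76,1)))
p=eyes.get_image('scene'); crop(p['image'],110,150,150,110,5,'pics/s2.png')
p=eyes.get_image('wrist'); cv2.imwrite('pics/w2.png',p['image'][:,:,::-1])
E
```

```text
t: 5.0
tool_pos: [0.3594, -0.2342, 0.2204]
tool_rot: [-2.608, -1.073, -0.817]
contact_force: [-0.8, 0.8, -0.8]
opening: 0.0857
5.0 [ 0.359 -0.234  0.22 ] [-0.895 -0.238  2.245  0.634  1.252 -0.346] [-0.759  0.841 -0.791]
[[ 0.582  0.699  0.414]
 [ 0.586 -0.714  0.383]
 [ 0.564  0.02  -0.826]]
0.2 (array([0.008, 0.012, 0.023]), array([-11.583,  -2.254,  16.7  ]))
0.1537 (array([0.008, 0.012, 0.023]), array([-37.674,  -3.175,  54.937]))
```

View pics/s2.png

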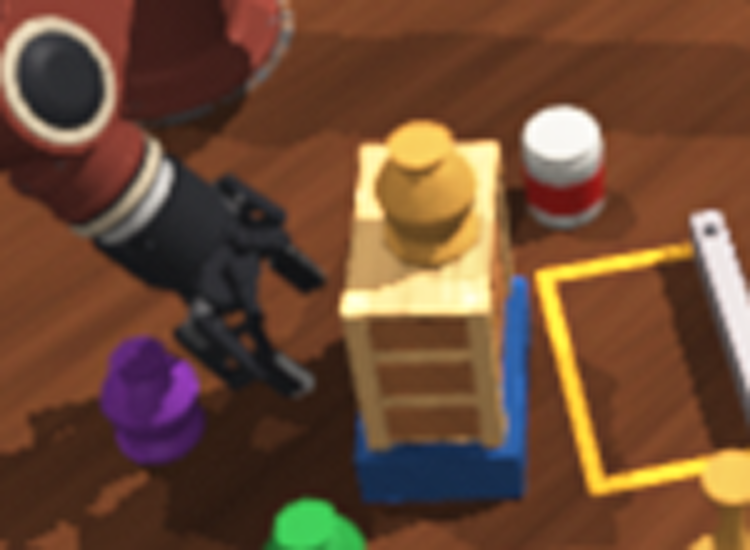

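View pics/w2.png

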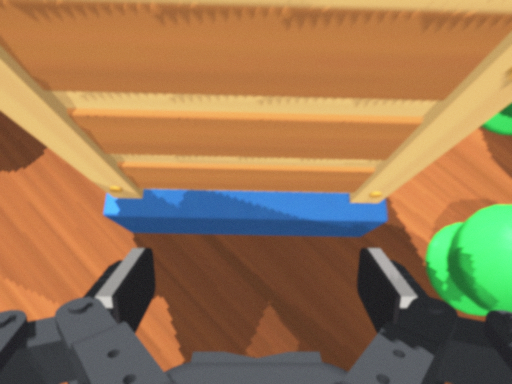

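```bash
python3 -m crank '[[0.008,0.012,0.02,-11,-1,16,-1],[0,0,0,-12,-2,17,-1],[0,0,0,-9,-1,13,-1],[0,0,0,-3,0,4,-1],[0,0,0,0,0,0,-1]]'
python3 - <<'E'
from nav import *
from station import eyes
import pickle
o=stat()
for z in (.1537,): print(z,step([.358,-.233,z],Rt(.76,1)))
p=eyes.get_image('scene'); crop(p['image'],110,150,150,110,5,'pics/s3.png')
p=eyes.get_image('wrist'); cv2.imwrite('pics/w3.png',p['image'][:,:,::-1]); pickle.dump((p,o),open('w3.pkl','wb'))
E
```

```text
t: 5.52
tool_pos: [0.3658, -0.2411, 0.1792]
tool_rot: [-2.617, -1.071, -0.848]
contact_force: [0.1, -0.5, 0.3]
opening: 0.0855
5.52 [ 0.366 -0.241  0.179] [-0.896 -0.132  2.24   0.678  1.157 -0.424] [ 0.086 -0.542  0.297]
[[ 0.575  0.692  0.436]
 [ 0.584 -0.721  0.374]
 [ 0.573  0.039 -0.819]]
0.1537 (array([0.029, 0.   , 0.027]), array([-14.412, -12.234,  20.514]))
```

View pics/s3.png

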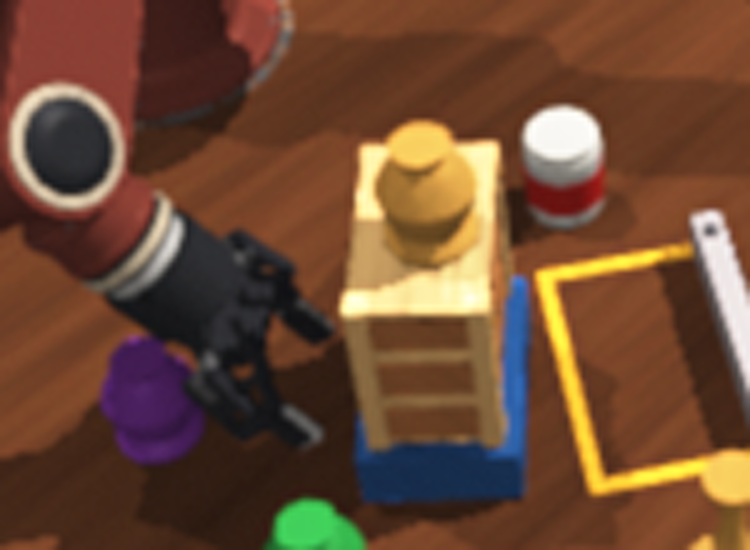

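View pics/w3.png

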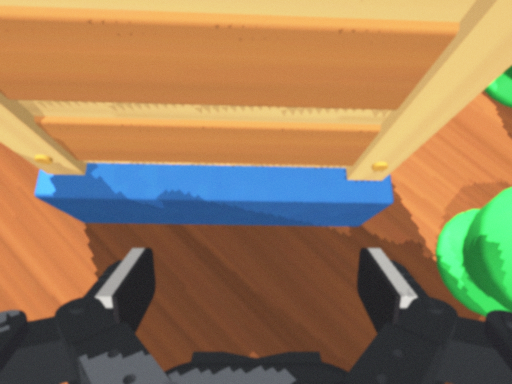

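```bash
python3 -m crank '[[0.015,0,0.015,0,-6,0,-1],[0.015,0,0.015,0,-6,0,-1],[0,0,0,0,0,0,-1]]'
python3 - <<'E'
from nav import *
o=stat()
for z in (.1537,): print(z,step([.358,-.233,z],Rt(.76,1)))
E
```

```text
t: 5.87
tool_pos: [0.3584, -0.2334, 0.1838]
tool_rot: [-2.604, -1.037, -0.822]
contact_force: [-0.7, -0.2, 1.1]
opening: 0.0853
5.87 [ 0.358 -0.233  0.184] [-0.898 -0.164  2.258  0.662  1.193 -0.383] [-0.743 -0.181  1.076]
[[ 0.595  0.687  0.418]
 [ 0.564 -0.727  0.393]
 [ 0.573  0.002 -0.819]]
0.1537 (array([ 0.003,  0.   , -0.001]), array([-17.302,  -0.604,  24.686]))
```

```bash
python3 -m crank '[[0,0,0,-5,0,7,-1],[0,0,0,-5,0,7,-1],[0,0,0,0,0,0,-1]]'
python3 - <<'E'
from nav import *
o=stat()
for z in (.1537,): print(z,step([.358,-.233,z],Rt(.76,1)))
E
```

```text
t: 6.12
tool_pos: [0.3584, -0.2337, 0.167]
tool_rot: [-2.606, -1.04, -0.824]
contact_force: [0.4, 0.9, -0.1]
opening: 0.0855
6.12 [ 0.358 -0.234  0.167] [-0.898 -0.126  2.261  0.674  1.157 -0.414] [ 0.408  0.95  -0.083]
[[ 0.593  0.687  0.42 ]
 [ 0.566 -0.727  0.39 ]
 [ 0.573  0.006 -0.82 ]]
0.1537 (array([0.007, 0.001, 0.001]), array([-7.45 , -0.854, 10.96 ]))
```

```bash
python3 -m crank '[[0.003,0,0,-3,0,5,-1],[0.003,0,0,-3,-1,4,-1],[0,0,0,0,0,0,-1]]'
python3 - <<'E'
from nav import *
from station import eyes
o=stat()
for z in (.1537,): print(z,step([.358,-.233,z],Rt(.76,1)))
p=eyes.get_image('scene'); 
# predicted fingertip: tool (x=±11,y=±50,z=160/173)
Rm=R.from_rotvec(o['tool_rot']).as_matrix()
for L in (.160,.173):
    print(L,[(Rm@np.array([x,y,L])+o['tool_pos'])[2].round(4) for x in (-.011,.011) for y in(-.05,.05)])
im=p['image'].copy()
crop(im,110,150,150,110,5,'pics/s4.png')
for L,c in ((.16,'r'),(.173,'g')):
  for x in (-.011,.011):
    for y in (-.0425,.0425): print(L,x,y,((proj(Rm@np.array([x,y,L])+o['tool_pos'],p)[0]-[110,150])*5).round(0))
p=eyes.get_image('wrist'); cv2.imwrite('pics/w4.png',p['image'][:,:,::-1])
E
```

```text
t: 6.37
tool_pos: [0.3576, -0.2324, 0.1538]
tool_rot: [-2.6, -1.039, -0.818]
contact_force: [-0.3, 0.1, -0.3]
opening: 0.085
6.37 [ 0.358 -0.232  0.154] [-0.898 -0.096  2.263  0.679  1.14  -0.432] [-0.323  0.142 -0.292]
[[ 0.594  0.69   0.414]
 [ 0.564 -0.724  0.396]
 [ 0.573 -0.002 -0.82 ]]
0.1537 (array([-0.002,  0.001, -0.   ]), array([-0.122,  0.736,  0.029]))
0.16 [np.float64(0.0165), np.float64(0.0163), np.float64(0.0291), np.float64(0.0289)]
0.173 [np.float64(0.0058), np.float64(0.0056), np.float64(0.0184), np.float64(0.0182)]
0.16 -0.011 -0.0425 [320. 349.]
0.16 -0.011 0.0425 [307. 444.]
0.16 0.011 -0.0425 [343. 337.]
0.16 0.011 0.0425 [331. 432.]
0.173 -0.011 -0.0425 [332. 358.]
0.173 -0.011 0.0425 [320. 453.]
0.173 0.011 -0.0425 [355. 346.]
0.173 0.011 0.0425 [344. 441.]
```

View pics/s4.png

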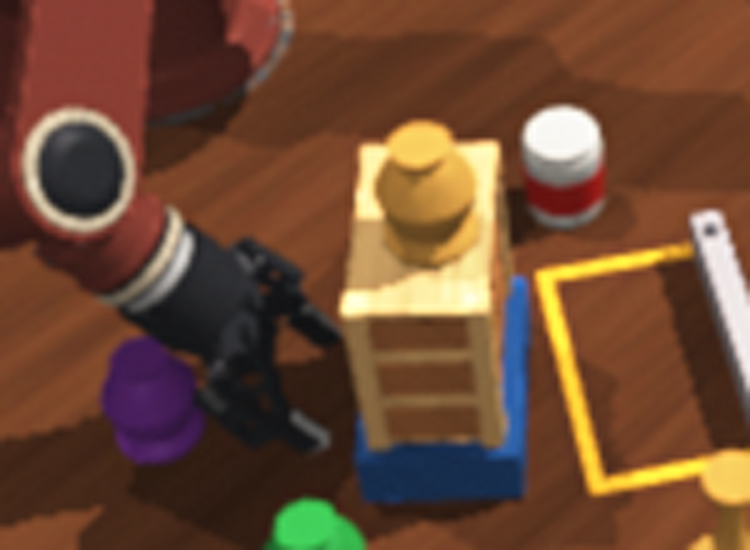

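View pics/w4.png

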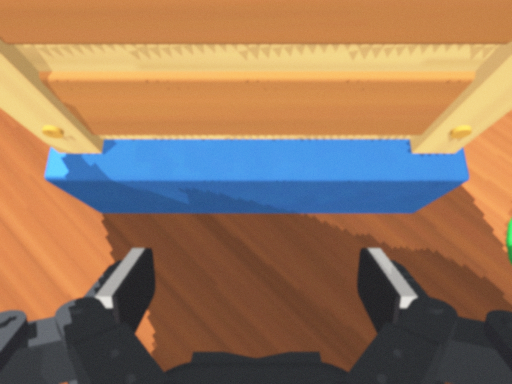

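```bash
python3 -m crank '[[0,0,0,-2.3,0,3.3,-1],[0,0,0,-2.3,0.5,3.3,-1],[0,0,0,4.0,0,2.8,-1],[0,0,0,4.0,0,2.8,-1],[0,0,0,0,0,0,-1]]'
python3 - <<'E'
from nav import *
from station import eyes
o=stat()
h=np.array([np.cos(.76),np.sin(.76)]); d=np.array([.485,-.1125])-o['tool_pos'][:2]
print('centre ahead',d@h,'lat',d@[-h[1],h[0]])
print(step(np.r_[o['tool_pos'][:2],.1457],Rt(.76,1)))
p=eyes.get_image('wrist'); cv2.imwrite('pics/w5.png',p['image'][:,:,::-1])
E
```

```text
t: 6.88
tool_pos: [0.3662, -0.2263, 0.1461]
tool_rot: [-2.601, -1.039, -0.82]
contact_force: [-1.3, 0.6, 0.8]
opening: 0.0855
6.88 [ 0.366 -0.226  0.146] [-0.872 -0.071  2.257  0.693  1.11  -0.428] [-1.299  0.555  0.763]
[[ 0.594  0.689  0.416]
 [ 0.564 -0.725  0.395]
 [ 0.573  0.    -0.819]]
centre ahead 0.16455871277067233 lat 0.0006277205068327383
(array([ 0.,  0., -0.]), array([-0.222, -0.   ,  0.317]))
```

View pics/w5.png

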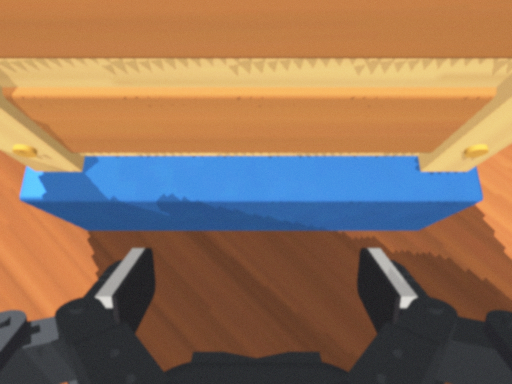

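```bash
python3 -m crank '[[0,0,0,2.0,0,1.4,-1],[0,0,0,2.0,0,1.4,-1],[0,0,0,2.0,0,1.4,-1],[0,0,0,2.0,0,1.4,-1]]'
python3 - <<'E'
from nav import *
o=stat()
h=np.array([np.cos(.76),np.sin(.76)]); d=np.array([.485,-.1125])-o['tool_pos'][:2]
print('centre ahead',d@h,'lat',d@[-h[1],h[0]])
E
```

```text
t: 7.27
tool_pos: [0.374, -0.2193, 0.1467]
tool_rot: [-2.602, -1.04, -0.82]
contact_force: [0.2, -0.0, -0.5]
opening: 0.0851
7.27 [ 0.374 -0.219  0.147] [-0.847 -0.068  2.254  0.699  1.097 -0.411] [ 0.168 -0.027 -0.452]
[[ 0.593  0.689  0.416]
 [ 0.565 -0.725  0.394]
 [ 0.573  0.002 -0.82 ]]
centre ahead 0.15401488959105336 lat 0.0009193542578960904
```

```bash
python3 -m crank '[[0,0,0,1.6,0,1.2,-1],[0,0,0,1.6,0,1.2,-1]]'
python3 - <<'E'
from nav import *
o=stat()
h=np.array([np.cos(.76),np.sin(.76)]); d=np.array([.485,-.1125])-o['tool_pos'][:2]
print('centre ahead',d@h,'lat',d@[-h[1],h[0]], o['wrist_torque'])
E
```

```text
t: 7.43
tool_pos: [0.3768, -0.2173, 0.1471]
tool_rot: [-2.605, -1.046, -0.815]
contact_force: [-10.6, -6.7, 6.7]
opening: 0.0853
7.43 [ 0.377 -0.217  0.147] [-0.838 -0.068  2.251  0.696  1.091 -0.404] [-10.639  -6.676   6.705]
[[ 0.594  0.691  0.413]
 [ 0.57  -0.723  0.391]
 [ 0.569  0.004 -0.823]]
centre ahead 0.15063895709103828 lat 0.0014708105195282322 [-0.409  1.179  0.386]
```

```bash
cat > plan.py <<'E'
import sys
from nav import *
D=.1515; BAY=np.array([.563,.0133]); BH=.960; Z=.1465
def crate(o):
    Rm=R.from_rotvec(o['tool_rot']).as_matrix(); h=np.arctan2(Rm[1,2],Rm[0,2])
    # heading by tool y (robust)
    h=np.arctan2(Rm[0,1],-Rm[1,1])
    C=o['tool_pos'][:2]+D*np.array([np.cos(h),np.sin(h)]); d=C-BAY
    c,s=np.cos(BH),np.sin(BH); return C,h,np.array([c*d[0]+s*d[1],-s*d[0]+c*d[1]])*1000,h-BH
def rows(n,ds,dpsi,o=None):
    "n rows, ds mm, dpsi rad: total correction of height/tilt spread over n"
    o=o or ctrl.get_obs(); C,h,b,bh=crate(o)
    tgtC=C.copy(); hh=h
    for i in range(n):
        tgtC=tgtC+ds/1000*np.array([np.cos(hh+dpsi/2),np.sin(hh+dpsi/2)]); hh+=dpsi
    T=np.r_[tgtC-D*np.array([np.cos(hh),np.sin(hh)]),Z]
    t,s=step(T,Rt(hh,1),o); s=step(T,Rt(hh,1),o)[1]
    Rm=R.from_rotvec(o['tool_rot']).as_matrix(); Rh=Rm@R.from_rotvec(t/2).as_matrix()
    s2=Rh.T@Rm@s # shift seen in mid-orientation axes
    print('n',n,'ds',ds,'dpsi',dpsi,'row turn',t/n,'shift',s2/n)
if __name__=='__main__':
    o=ctrl.get_obs(); C,h,b,bh=crate(o)
    print('t',round(o['t'],2),'F',np.array(o['contact_force']),'z',o['tool_pos'][2],'crate in bay mm',b,'yaw',round(bh,4))
    a=[float(x) for x in sys.argv[1:]]
    for i in range(0,len(a),3): rows(int(a[i]),a[i+1],a[i+2],o)
E
python3 plan.py 4 4 0.02 8 5 .03
```

```text
t 7.43 F [-10.639  -6.676   6.705] z 0.14708675213925448 crate in bay mm [-147.17    -9.529] yaw -0.1977
n 4 ds 4.0 dpsi 0.02 row turn [ 0.012  0.002 -0.016] shift [3.196 3.029 2.409]
n 8 ds 5.0 dpsi 0.03 row turn [ 0.018  0.001 -0.024] shift [4.049 4.534 2.915]
```

```bash
python3 -m crank '[[0.006,0,-0.008,2.5,1.5,1.8,-1],[0.012,0.001,-0.016,3.2,3,2.4,-1],[0.012,0.001,-0.016,3.2,3,2.4,-1],[0.012,0.001,-0.016,3.2,3,2.4,-1]]' ; python3 plan.py 8 4.5 .03
python3 - <<'E'
from station import eyes
import cv2
p=eyes.get_image('wrist'); cv2.imwrite('pics/w6.png',p['image'][:,:,::-1])
E
```

```text
t: 7.77
tool_pos: [0.3944, -0.2172, 0.148]
tool_rot: [-2.558, -1.137, -0.788]
contact_force: [-6.6, -5.9, 2.6]
opening: 0.0856
t 7.77 F [-6.598 -5.912  2.621] z 0.14796106365395661 crate in bay mm [-135.201  -12.958] yaw -0.1252
n 8 ds 4.5 dpsi 0.03 row turn [ 0.018  0.002 -0.024] shift [3.588 4.534 2.705]
```

View pics/w6.png

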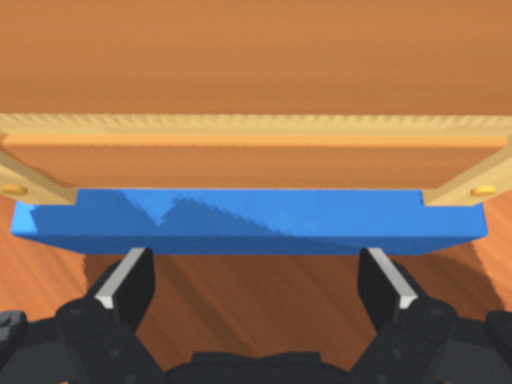

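```bash
python3 -m crank '[[0.018,0.002,-0.024,3.6,4.5,2.7,-1],[0.018,0.002,-0.024,3.6,4.5,2.7,-1],[0.018,0.002,-0.024,3.6,4.5,2.7,-1],[0.018,0.002,-0.024,3.6,4.5,2.7,-1],[0.018,0.002,-0.024,3.6,4.5,2.7,-1]]' ; python3 plan.py 4 4.5 .03
python3 - <<'E'
from station import eyes
import cv2
p=eyes.get_image('wrist'); cv2.imwrite('pics/w7.png',p['image'][:,:,::-1])
p=eyes.get_image('top'); cv2.imwrite('pics/t7.png',cv2.resize(p['image'][140:250,225:355,::-1],None,fx=6,fy=6))
E
```

```text
t: 8.23
tool_pos: [0.4268, -0.2186, 0.1487]
tool_rot: [-2.439, -1.319, -0.743]
contact_force: [-6.2, -7.2, 2.0]
opening: 0.0855
t 8.23 F [-6.176 -7.18   1.969] z 0.14866850104509274 crate in bay mm [-116.69   -16.965] yaw 0.0294
n 4 ds 4.5 dpsi 0.03 row turn [ 0.018  0.006 -0.024] shift [3.401 4.541 2.995]
```

View pics/w7.png

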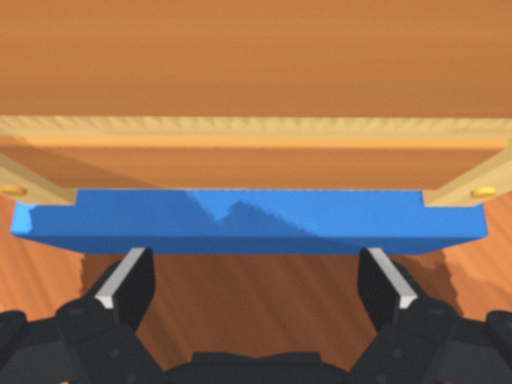

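View pics/t7.png

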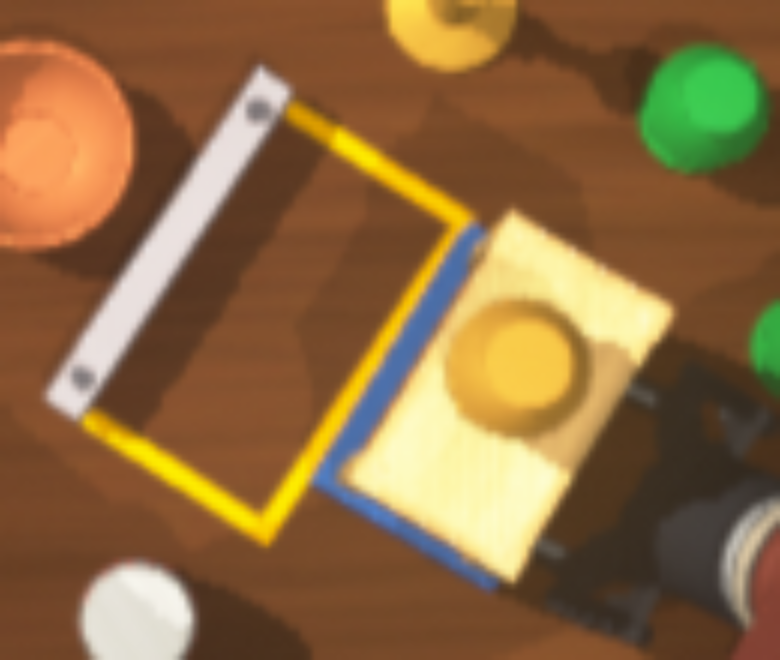

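```bash
python3 -m crank '[[0.018,0.004,-0.024,3.6,3.9,3.2,-1],[0.018,0.004,-0.024,3.6,3.9,3.2,-1],[0.018,0.004,-0.024,3.6,3.9,3.2,-1],[0.018,0.004,-0.024,3.6,3.9,3.2,-1]]' ; python3 plan.py 8 5 0
python3 - <<'E'
from station import eyes
import cv2
p=eyes.get_image('wrist'); cv2.imwrite('pics/w8.png',p['image'][:,:,::-1])
E
```

```text
t: 8.67
tool_pos: [0.4509, -0.2146, 0.1483]
tool_rot: [-2.336, -1.447, -0.72]
contact_force: [-4.2, -6.6, 1.2]
opening: 0.0855
t 8.67 F [-4.154 -6.554  1.168] z 0.14827845429781936 crate in bay mm [-101.085  -16.734] yaw 0.1466
n 8 ds 5.0 dpsi 0.0 row turn [0.001 0.002 0.001] shift [ 3.996 -0.001  3.013]
```

View pics/w8.png

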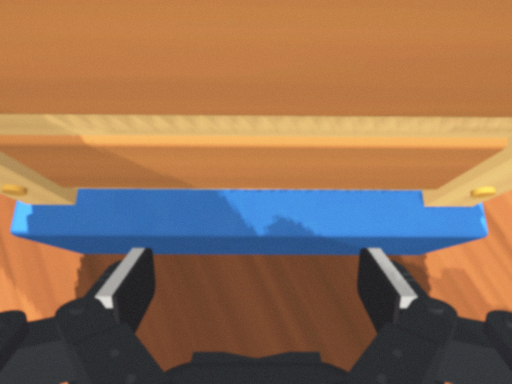

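```bash
python3 -m crank '[[0.018,0.004,-0.024,3.8,4.0,3.0,-1],[0,0.002,0,4,-0.3,3,-1],[0,0.002,0,4,-0.3,3,-1],[0,0.002,0,4,-0.3,3,-1],[0,0.002,0,4,-0.3,3,-1],[0,0.002,0,4,-0.3,3,-1],[0,0.002,0,4,-0.3,3,-1],[0,0.002,0,4,-0.3,3,-1]]' ; python3 plan.py 8 5 0
python3 - <<'E'
from station import eyes
import cv2
p=eyes.get_image('wrist'); cv2.imwrite('pics/w9.png',p['image'][:,:,::-1])
p=eyes.get_image('top'); cv2.imwrite('pics/t9.png',cv2.resize(p['image'][140:250,225:355,::-1],None,fx=6,fy=6))
E
```

```text
t: 9.38
tool_pos: [0.4699, -0.1871, 0.149]
tool_rot: [-2.321, -1.484, -0.713]
contact_force: [-3.5, -8.8, 2.2]
opening: 0.0851
t 9.38 F [-3.499 -8.767  2.209] z 0.14897597560593945 crate in bay mm [-68.262 -12.689] yaw 0.1724
n 8 ds 5.0 dpsi 0.0 row turn [0.002 0.003 0.001] shift [ 3.958 -0.003  3.071]
```

View pics/w9.png

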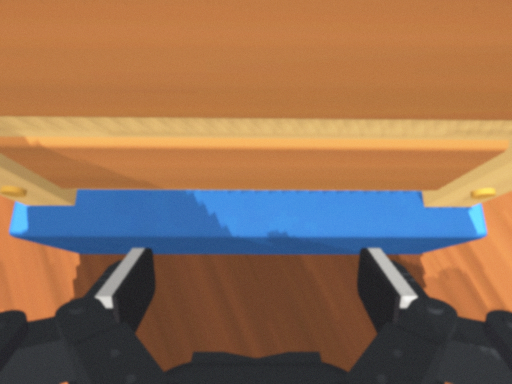

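View pics/t9.png

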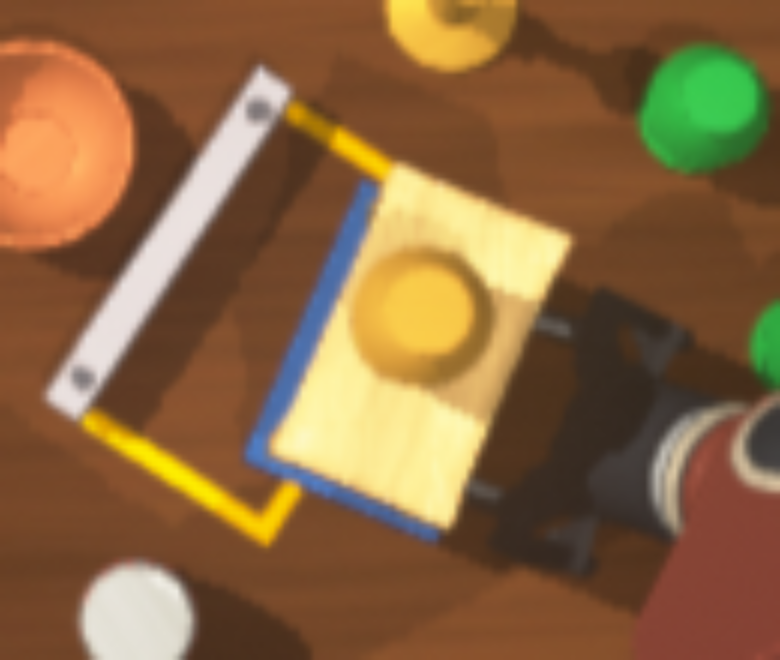

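Run:
```python
from fit import *
x,r=fit([(p,ct(368,181),(.055,-.08,.05)),(p,ct(246,458),(.055,.08,.05)),(p,ct(437,541),(-.055,.08,.05)),(p,ct(573,238),(-.046,-.075,.19)),(p,ct(447,531),(-.046,.075,.19)),(p,ct(393,163),(.046,-.075,.19)),(p,ct(268,458),(.046,.075,.19))],[.53,-.05,1.1]); print(x,r)
for B in ([.563,.0133,.96],[.5624,.0126,.9608]):
    d=x[:2]-B[:2];c,s=np.cos(B[2]),np.sin(B[2]);print((c*d[0]+s*d[1])*1e3,(-s*d[0]+c*d[1])*1e3,x[2]-B[2])
```

```text
[ 0.53339966 -0.05161921  1.13265619] [[-0.8, -0.2], [-0.5, 0.3], [0.0, 0.5], [0.2, 0.1], [0.4, 0.1], [0.2, -0.2], [0.2, -0.8]]
-70.15765389665765 -12.984112612224374 0.17265619428483792
-69.2505449801049 -13.018767298884812 0.1718561942848379
```

```bash
python3 plan.py 3 4.5 .027; python3 -m crank '[[0.016,0.004,-0.022,3.6,3.3,3.1,-1],[0.016,0.004,-0.022,3.6,3.3,3.1,-1],[0.016,0.004,-0.022,3.6,3.3,3.1,-1],[0,0.002,0,4,-0.6,3.1,-1],[0,0.002,0,4,-0.6,3.1,-1],[0,0.002,0,4,-0.6,3.1,-1]]' ; python3 plan.py 4 5 0 4 5 -.035
python3 - <<'E'
from station import eyes
import cv2
p=eyes.get_image('wrist'); cv2.imwrite('pics/w10.png',p['image'][:,:,::-1])
p=eyes.get_image('top'); cv2.imwrite('pics/t10.png',cv2.resize(p['image'][140:250,225:355,::-1],None,fx=6,fy=6,interpolation=cv2.INTER_CUBIC))
E
```

```text
t 9.48 F [-1.607 -4.812  0.515] z 0.14886936843354476 crate in bay mm [-67.741 -12.519] yaw 0.1723
n 3 ds 4.5 dpsi 0.027 row turn [ 0.02   0.008 -0.019] shift [3.252 4.082 3.216]
t: 9.98
tool_pos: [0.489, -0.169, 0.1487]
tool_rot: [-2.253, -1.566, -0.699]
contact_force: [-4.5, -9.3, 2.7]
opening: 0.0852
t 9.98 F [-4.52  -9.297  2.673] z 0.1487140135445586 crate in bay mm [-44.846  -6.816] yaw 0.2476
n 4 ds 5.0 dpsi 0.0 row turn [0.005 0.006 0.003] shift [ 3.821 -0.007  3.272]
n 4 ds 5.0 dpsi -0.035 row turn [-0.015  0.006  0.032] shift [ 3.853 -5.305  3.217]
```

View pics/w10.png

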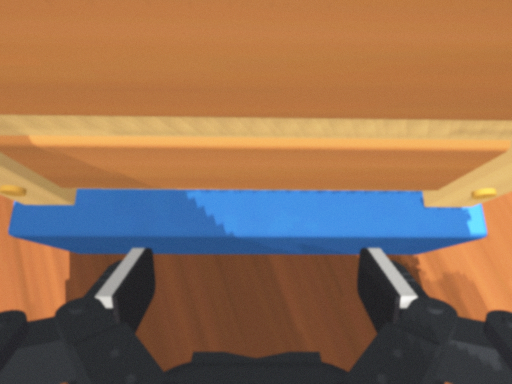

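View pics/t10.png

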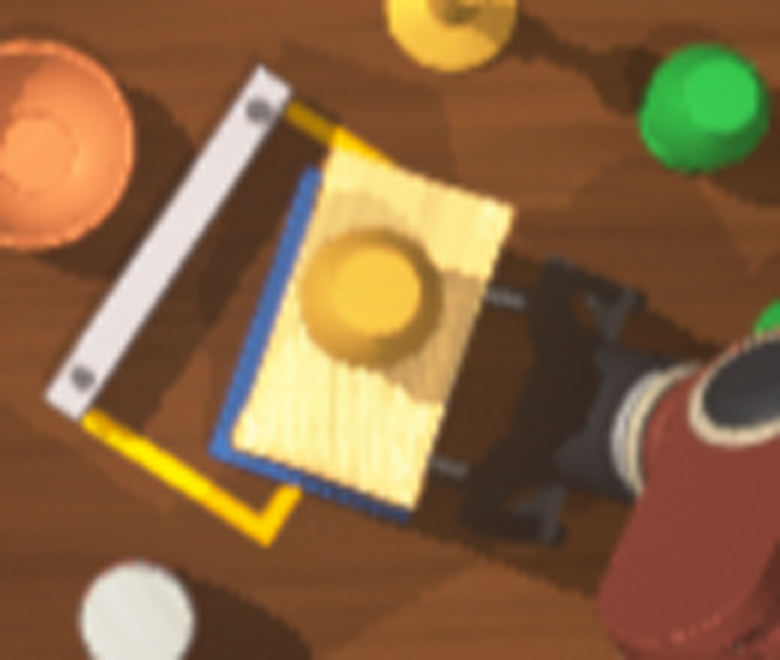

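Run:
```python
from fit import *
x,r=fit([(p,ct(313,168),(.055,-.08,.05)),(p,ct(210,453),(.055,.08,.05)),(p,ct(407,522),(-.055,.08,.05)),(p,ct(514,209),(-.046,-.075,.19)),(p,ct(412,511),(-.046,.075,.19)),(p,ct(335,145),(.046,-.075,.19)),(p,ct(232,445),(.046,.075,.19))],[.53,-.05,1.1]); print(x,r)
for B in ([.563,.0133,.96],[.5624,.0126,.9608]):
    d=x[:2]-B[:2];c,s=np.cos(B[2]),np.sin(B[2]);print((c*d[0]+s*d[1])*1e3,(-s*d[0]+c*d[1])*1e3,x[2]-B[2])
```

```text
[ 0.54303016 -0.02986294  1.20200738] [[-0.7, -0.4], [-0.4, 0.1], [0.0, 0.3], [0.9, 0.1], [0.5, -0.1], [-0.0, 0.1], [-0.4, -0.1]]
-46.81182014971651 -8.3956887913894 0.24200738008411427
-45.90104796516505 -8.449021611350759 0.24120738008411424
```

```bash
python3 -m crank '[[0.003,0.005,0,3.9,-0.3,3.2,-1],[-0.015,0.005,0.027,3.6,-4.4,3.0,-1],[-0.015,0.005,0.027,3.6,-4.4,3.0,-1],[-0.015,0.005,0.027,3.6,-4.4,3.0,-1],[-0.015,0.005,0.027,3.6,-4.4,3.0,-1]]' ; python3 plan.py 4 4 -.03
python3 - <<'E'
from station import eyes
import cv2
p=eyes.get_image('wrist'); cv2.imwrite('pics/w11.png',p['image'][:,:,::-1])
p=eyes.get_image('top'); cv2.imwrite('pics/t11.png',cv2.resize(p['image'][140:250,225:355,::-1],None,fx=6,fy=6,interpolation=cv2.INTER_CUBIC))
E
```

```text
t: 10.5
tool_pos: [0.4814, -0.1436, 0.1471]
tool_rot: [-2.357, -1.421, -0.743]
contact_force: [-3.7, -6.1, 2.3]
opening: 0.0855
t 10.5 F [-3.658 -6.13   2.318] z 0.14706628271824182 crate in bay mm [-24.91  -4.99] yaw 0.1199
n 4 ds 4.0 dpsi -0.03 row turn [-0.013  0.002  0.027] shift [ 3.229 -4.543  2.36 ]
```

View pics/w11.png

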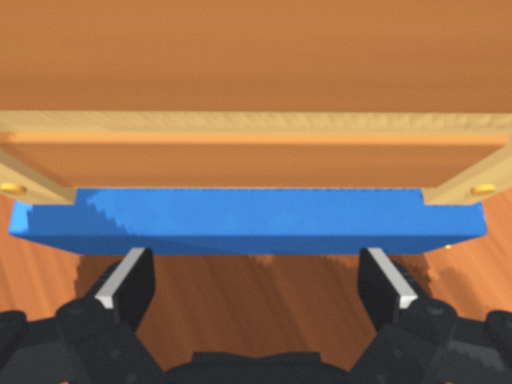

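View pics/t11.png

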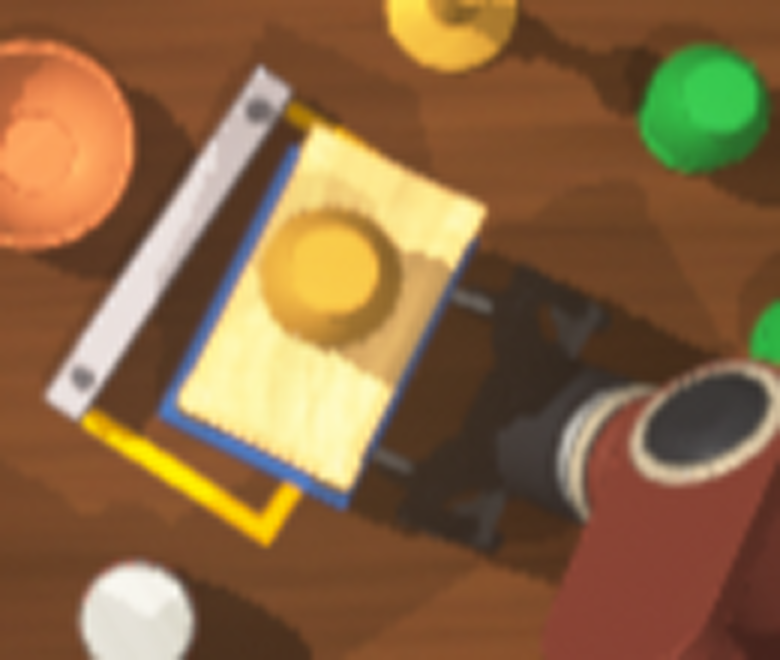

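Run:
```python
from fit import *
x,r=fit([(p,ct(295,146),(.055,-.08,.05)),(p,ct(160,411),(.055,.08,.05)),(p,ct(347,508),(-.055,.08,.05)),(p,ct(487,208),(-.046,-.075,.19)),(p,ct(349,491),(-.046,.075,.19)),(p,ct(312,124),(.046,-.075,.19)),(p,ct(178,404),(.046,.075,.19))],[.53,-.05,1.1]); print(x,r)
for B in ([.563,.0133,.96],[.5624,.0126,.9608]):
    d=x[:2]-B[:2];c,s=np.cos(B[2]),np.sin(B[2]);print((c*d[0]+s*d[1])*1e3,(-s*d[0]+c*d[1])*1e3,x[2]-B[2])
```

```text
[ 0.55359828 -0.01032541  1.08116581] [[-0.3, -0.6], [-0.4, 0.7], [-0.0, 0.2], [0.5, -0.2], [0.2, 0.2], [0.5, -0.5], [-0.6, 0.2]]
-24.74581023704128 -5.847830830758194 0.12116580785287034
-23.833006827461517 -5.918817272081228 0.12036580785287032
```

```bash
python3 -m crank '[[0,0.003,0,3.4,-1,2.2,-1],[0,0.003,0,3.4,-1,2.2,-1],[-0.013,0.002,0.027,2.7,-5,2.0,-1],[-0.013,0.002,0.027,2.7,-5,2.0,-1],[-0.013,0.002,0.027,2.5,-5,1.8,-1]]' ; python3 plan.py 2 3 -.02
python3 - <<'E'
from station import eyes
import cv2
p=eyes.get_image('wrist'); cv2.imwrite('pics/w12.png',p['image'][:,:,::-1])
p=eyes.get_image('top'); cv2.imwrite('pics/t12.png',cv2.resize(p['image'][140:250,225:355,::-1],None,fx=6,fy=6,interpolation=cv2.INTER_CUBIC))
E
```

```text
t: 11.02
tool_pos: [0.4745, -0.1216, 0.1463]
tool_rot: [-2.435, -1.307, -0.766]
contact_force: [-1.7, -5.1, -0.7]
opening: 0.0853
t 11.02 F [-1.715 -5.119 -0.659] z 0.1463414032948505 crate in bay mm [-9.774 -1.382] yaw 0.0228
n 2 ds 3.0 dpsi -0.02 row turn [-0.008  0.003  0.019] shift [ 2.516 -3.029  1.636]
```

View pics/w12.png

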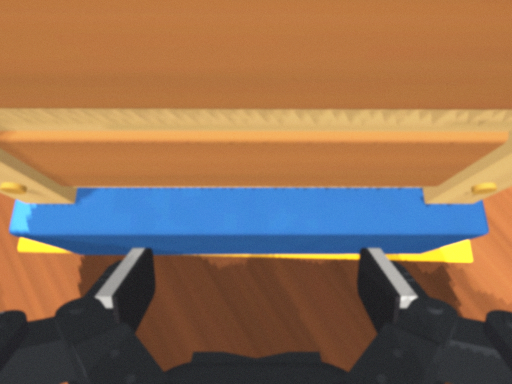

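View pics/t12.png

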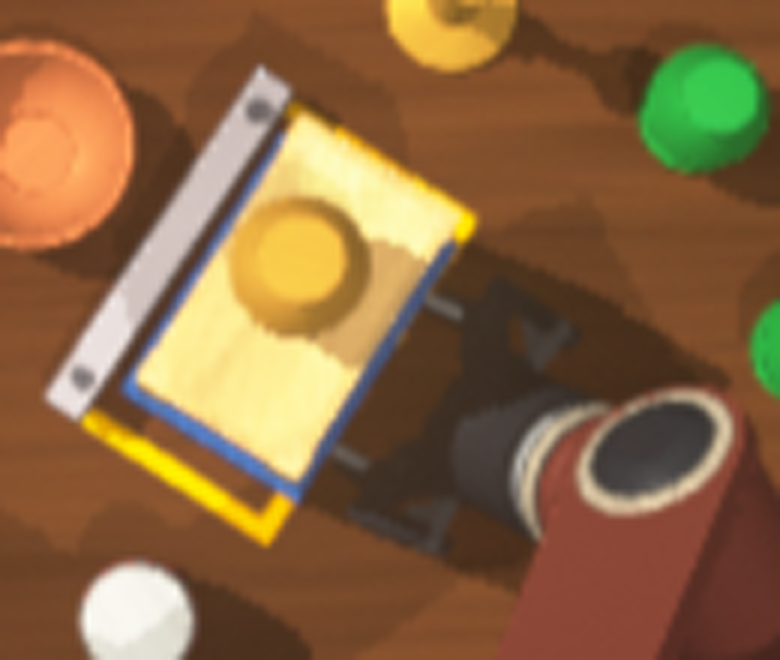

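```bash
python3 -m crank '[[-0.006,0.001,0.012,2.0,-2.6,1.4,-1],[-0.004,0.001,0.008,2.0,-2.2,1.4,-1],[0,0.001,0,2.0,-0.6,1.4,-1]]' ; python3 plan.py 2 3 0
python3 - <<'E'
from station import eyes
import cv2
p=eyes.get_image('wrist'); cv2.imwrite('pics/w13.png',p['image'][:,:,::-1]); print(p['cx'],p['cy'])
p=eyes.get_image('top'); cv2.imwrite('pics/t13.png',cv2.resize(p['image'][140:250,225:355,::-1],None,fx=6,fy=6,interpolation=cv2.INTER_CUBIC))
E
```

```text
t: 11.37
tool_pos: [0.4737, -0.114, 0.1463]
tool_rot: [-2.454, -1.283, -0.77]
contact_force: [-4.9, -8.7, 2.0]
opening: 0.0853
t 11.37 F [-4.865 -8.703  1.967] z 0.1463321098180455 crate in bay mm [-3.976  0.191] yaw 0.0002
n 2 ds 3.0 dpsi 0.0 row turn [0.004 0.004 0.003] shift [2.512 0.    1.642]
255.81548013454488 189.96649677949029
```

View pics/w13.png

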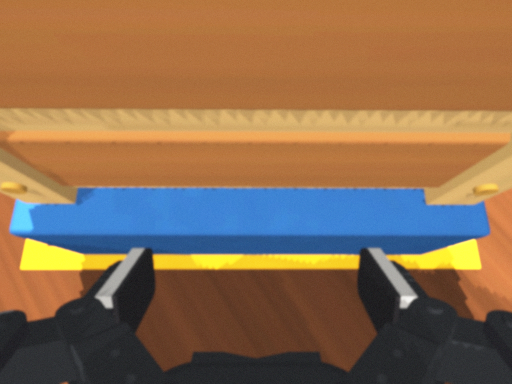

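View pics/t13.png

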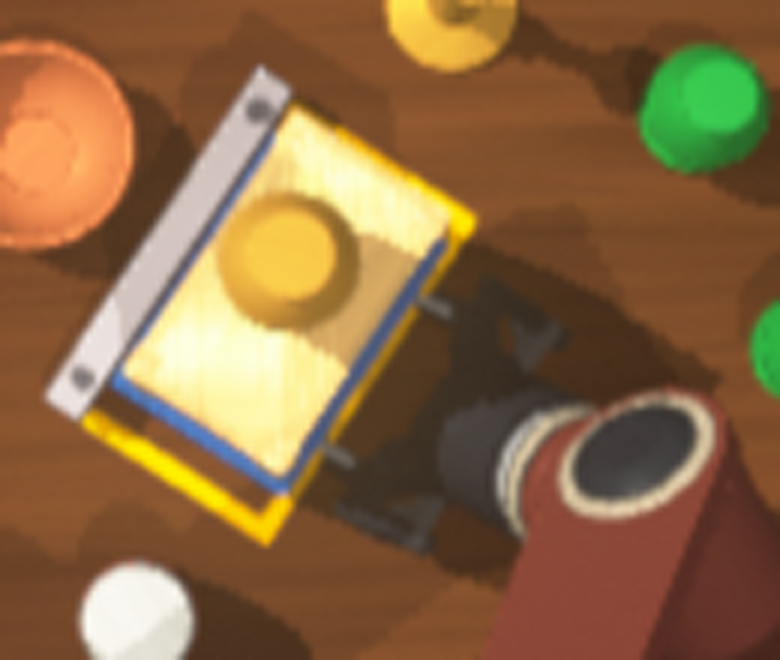

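```bash
python3 -m crank '[[0,0.001,0,1.7,-0.1,1.2,-1],[0,0.001,0,1.7,-0.1,1.2,-1]]'; python3 plan.py;  python3 -m crank '[[0,0.001,0,1.3,0,0.9,-1]]' ; python3 plan.py
```

```text
t: 11.63
tool_pos: [0.4757, -0.1117, 0.1464]
tool_rot: [-2.454, -1.285, -0.769]
contact_force: [-7.2, -8.4, 3.6]
opening: 0.0855
t 11.63 F [-7.171 -8.371  3.627] z 0.1463744887104718 crate in bay mm [-0.998  0.06 ] yaw 0.0016
t: 11.72
tool_pos: [0.4764, -0.1111, 0.1465]
tool_rot: [-2.454, -1.286, -0.768]
contact_force: [-6.4, -7.6, 4.0]
opening: 0.0854
t 11.72 F [-6.353 -7.564  3.956] z 0.14645902952186324 crate in bay mm [-0.083 -0.02 ] yaw 0.0025
```

```bash
python3 -m crank '[[0,0,0,1.3,0,0.9,-1]]'; python3 -m crank '[[0,0,0,1.3,0,0.9,-1]]' ; python3 plan.py
```

```text
t: 11.8
tool_pos: [0.4769, -0.1107, 0.1466]
tool_rot: [-2.454, -1.288, -0.764]
contact_force: [-15.2, -13.3, 10.4]
opening: 0.0852
t: 11.88
tool_pos: [0.4773, -0.1106, 0.1468]
tool_rot: [-2.455, -1.291, -0.76]
contact_force: [-15.1, -13.2, 11.1]
opening: 0.0855
t 11.88 F [-15.073 -13.224  11.092] z 0.1468073851181939 crate in bay mm [ 0.885 -0.026] yaw 0.0057
```

```bash
python3 -m crank '[[0,0,0,1.6,0,1.1,-1],[0,0,0,1.8,0,1.2,-1],[0,0,0,0,0,0,-1]]' ; python3 plan.py;python3 - <<'E'
from station import eyes
import cv2
p=eyes.get_image('wrist'); cv2.imwrite('pics/w14.png',p['image'][:,:,::-1])
p=eyes.get_image('top'); cv2.imwrite('pics/t14.png',cv2.resize(p['image'][140:250,225:355,::-1],None,fx=6,fy=6,interpolation=cv2.INTER_CUBIC))
p=eyes.get_image('scene'); cv2.imwrite('pics/s14.png',cv2.resize(p['image'][150:260,150:300,::-1],None,fx=5,fy=5,interpolation=cv2.INTER_CUBIC))
E
```

```text
t: 12.13
tool_pos: [0.478, -0.1108, 0.1477]
tool_rot: [-2.457, -1.297, -0.748]
contact_force: [0.8, -0.1, 0.1]
opening: 0.0852
t 12.13 F [ 0.791 -0.097  0.127] z 0.14768190436966547 crate in bay mm [ 1.087 -0.214] yaw 0.0088
```

View pics/w14.png

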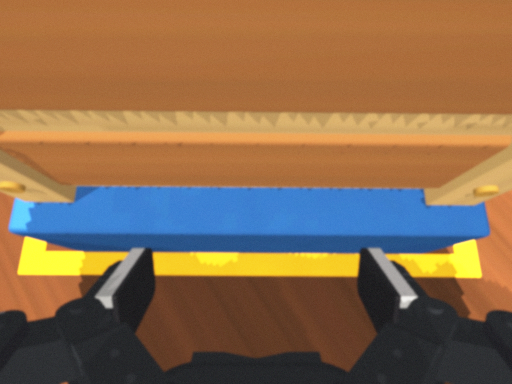

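View pics/t14.png

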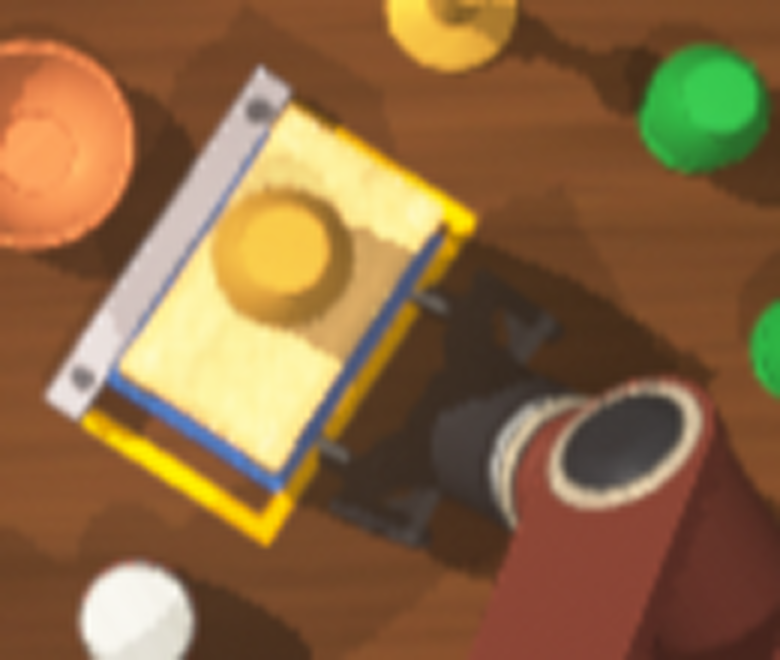

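View pics/s14.png

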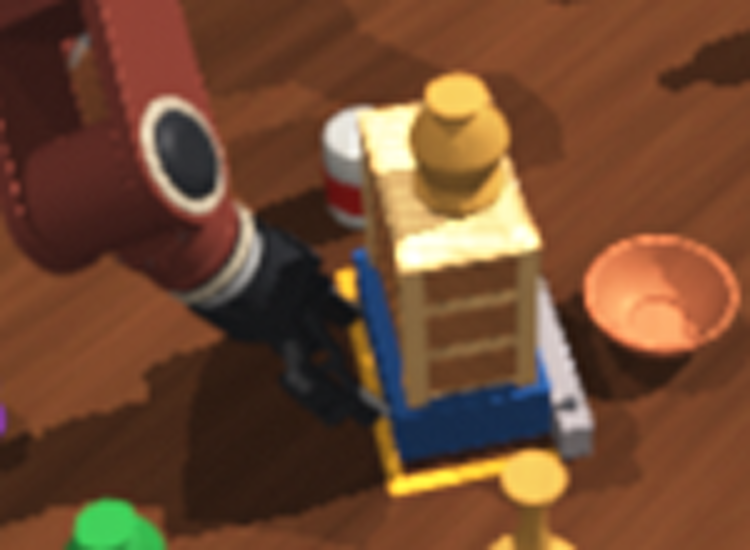

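```bash
python3 - <<'E'
from nav import *
o=ctrl.get_obs(); print(step(np.r_[o['tool_pos'][:2],.1465],Rt(.96,1)))
E
python3 -m crank '[[-0.01,0.01,0.01,1.5,-1,1.5,-1],[0,0,0,2.2,0,1.5,-1]]'; python3 plan.py
```

```text
(array([0.002, 0.023, 0.011]), array([-0.526, -0.007,  0.789]))
t: 12.45
tool_pos: [0.4782, -0.1093, 0.1474]
tool_rot: [-2.464, -1.293, -0.75]
contact_force: [-26.4, -21.9, 21.7]
opening: 0.0851
t 12.45 F [-26.43  -21.879  21.716] z 0.1474331712194406 crate in bay mm [ 2.437 -0.266] yaw 0.0035
```

```bash
python3 -m crank '[[0,0,0,-1.5,0,-1,-1],[0,0,0,-3,0,-2,-1],[0,0,0,-6,0,-4,-1],[0,0,0,-10,0,-7,-1],[0,0,0,-10,0,-7,-1],[0,0,0,-12,0,-8,-1],[0,0,0,-8,0,-10,-1],[0,0,0,0,0,-20,-1]]'; python3 plan.py;python3 - <<'E'
from station import eyes
import cv2
p=eyes.get_image('wrist'); cv2.imwrite('pics/w15.png',p['image'][:,:,::-1])
p=eyes.get_image('top'); cv2.imwrite('pics/t15.png',cv2.resize(p['image'][140:250,225:355,::-1],None,fx=6,fy=6,interpolation=cv2.INTER_CUBIC))
E
```

```text
t: 13.12
tool_pos: [0.4323, -0.1701, 0.1655]
tool_rot: [-2.449, -1.292, -0.747]
contact_force: [0.6, 1.0, -0.5]
opening: 0.0854
t 13.12 F [ 0.629  0.968 -0.516] z 0.16545126775406202 crate in bay mm [-73.67    3.583] yaw 0.0111
```

View pics/w15.png

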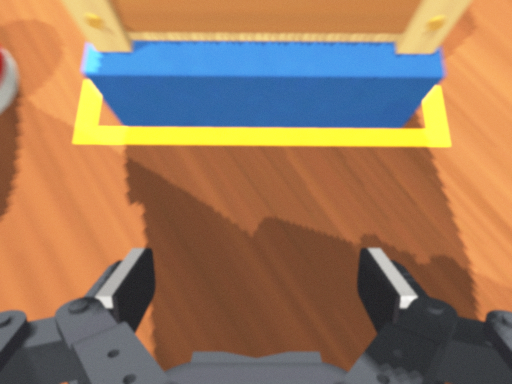

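View pics/t15.png

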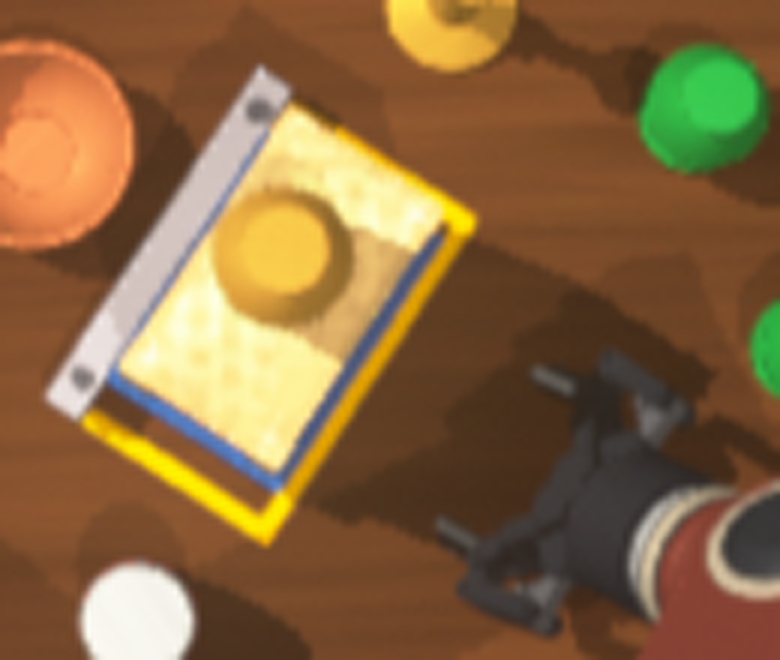

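```bash
python3 -m crank '[[0,0,0,-4,0,-25,-1],[0,0,0,-4,0,-30,-1],[0,0,0,-4,0,-30,-1],[0,0,0,-4,0,-30,-1],[0,0,0,-4,0,-30,-1],[0,0,0,0,0,-15,-1],[0,0,0,0,0,0,-1],[0,0,0,0,0,0,-1]]'
python3 - <<'E'
from nav import *
from station import eyes,spotter
import pickle
o=stat(); p=eyes.get_image('wrist'); pickle.dump((p,o),open('w16.pkl','wb')); cv2.imwrite('pics/w16.png',p['image'][:,:,::-1]); crop(p['image'],100,0,260,200,3,'pics/w16c.png')
p=eyes.get_image('scene'); cv2.imwrite('pics/s16.png',p['image'][:,:,::-1])
for q in ['tin','candlestick','bowl','vase']: print(q,[(d['centre'],round(d['confidence'],2)) for d in spotter.mark_of(q,p)[:4]])
E
```

```text
t: 13.88
tool_pos: [0.3718, -0.2586, 0.291]
tool_rot: [-2.444, -1.297, -0.757]
contact_force: [0.4, 0.1, 0.2]
opening: 0.0856
13.88 [ 0.372 -0.259  0.291] [-0.902 -0.243  2.116  0.571  1.483 -0.421] [0.425 0.091 0.212]
[[ 0.462  0.827  0.319]
 [ 0.685 -0.562  0.464]
 [ 0.563  0.004 -0.826]]
tin [([0.4056, 0.0903, 0.0007], 0.71)]
candlestick [([0.7311, -0.0885, 0.0024], 0.91)]
bowl [([0.6545, 0.1415, -0.0002], 0.68)]
vase [([0.6578, -0.2157, 0.0028], 0.93), ([0.3471, -0.2581, 0.0021], 0.91), ([0.5401, -0.2711, -0.0041], 0.86), ([0.5754, 0.015, 0.185], 0.57)]
```

View pics/w16c.png

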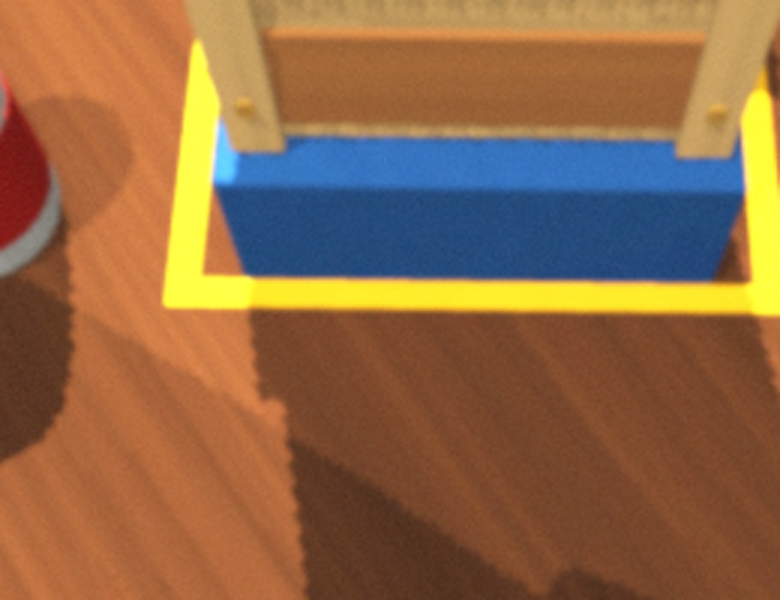

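View pics/s16.png

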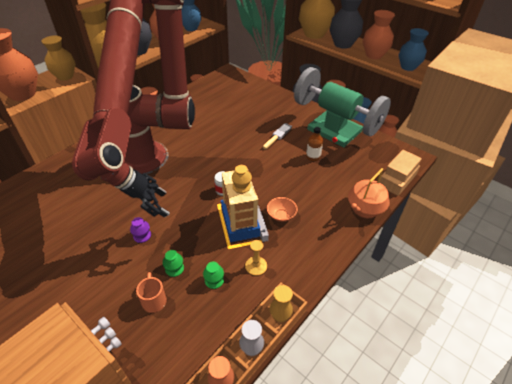

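```bash
python3 -c "
from station import ctrl
print(ctrl.finish_job(), ctrl.get_obs()['t'])"
```

```text
the job is handed in; nothing more can be done
the job is handed in; nothing more can be done
```

The crate now stands in the bay against the stop bar, with the vase still upright on its lid. I handed the job in at about 14 s, well under the 45 s limit.

I tilted the open gripper 35° back from the crate and pushed with both fingertips on the blue plinth. Contact was roughly 20–30 mm above the bench. The crate started about 150 mm short of the bar and 11° out of square, so I pushed it along an S-curve to turn and centre it. I then pressed it against the bar and backed the arm away.

**Last checks:**
- **Snug:** the crate stopped moving at the bar under about 34 N of horizontal push. I saw no gap at the bar in the top camera, but the view there is coarse.
- **Centred:** about 1 mm off towards the −y side in the wrist camera. One rougher wrist-camera reading gave up to 2 mm.
- **Square:** within about 0.3° of the entry line.
- **Bystanders:** the tin, candlestick and bowl read within about 4 mm of their starting positions, which is the detector's accuracy. The purple look-alike read the same, and the green ones within about 6 mm. I did not re-measure the oil bottle, cup and brush, but they look unmoved in the last picture.
- **Contact:** the wrist force read near zero after I backed away.

**Disagreements:** during the push, the top camera and the wrist-based estimate differed by 3–4 mm sideways. I settled this with the wrist view of the crate against the yellow lines. During the lowering beside the crate, the arm drifted about 9 mm sideways without touching anything, and I corrected that before contact.

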